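Hold the core hood's lamp lid at 45 degrees

TASK

The core on the bench is to be photographed under oblique light. With the hood lid shut, slide the core carriage along its rods all the way in to its end stop; then lift the hood's lid, whose stay is missing so that it falls shut by itself, to 45 degrees and hold it still there, with the core still against the stop: the program finishes while the robot is holding the lid. Leave the two moisture tins beside the bench standing where they are.

Things in the scene. Friction and masses are not known exactly. Their poses are not given: they have to be found in the camera images.
- core_bench: Core bench, fixed: aluminium bed 124 x 530 mm with two rods along its y axis and, over its +y end, a grey hood 134 mm wide (x), open at the top and at its -y end, from y = 52 to 243 mm, cheeks 126 mm high. Origin on the table under the bed, midway between the rods; z up. Place and yaw (within 5 degrees) change from start to start.
- core_carriage (a joint): Slide of the core carriage along the bench's +y axis, in m: 0 fully out, 0.154 against the rubber end stop inside the hood. Starts anywhere from 0 to 0.07. About 2 N of friction; it stays where it is left.
- carriage_knob (a point): Centre of the black upright knob at the carriage's outer (-y) end: a cylinder 25 mm across and 30 mm high, axis vertical, its middle 91 mm above the table, on a 12 mm stem over a block 36 x 30 mm whose top is 62 mm above the table. Moves with the carriage. The half core in its white liner (66 mm wide, top 86 mm above the table) begins 22 mm on the +y side of the knob's axis.
- lid_hinge (a joint): Hinge of the hood's lid in rad: 0 shut (lid level), grows as the -y end of the lid rises; 0.785 is 45 degrees, at most 1.75. Nothing holds it: let go below about 90 degrees it falls shut.
- lid: The hood's lid, a grey painted pan 138 mm wide and 184 mm long, 14 mm thick, with a white lamp panel underneath, about 0.55 kg (varies by a quarter). Origin on the hinge axis; when shut its axes are the bench's, the pan runs from 2 to 186 mm towards -y.
- lid_bar (a point): Middle of the lid's round steel bar: 12 mm diameter, along the lid's x, 94 mm free between two brackets, 230 mm from the hinge axis and 44 mm beyond the edge of the pan towards -y; 138 mm above the table when the lid is shut, 301 mm at 45 degrees. It swings with the lid. Free space all round the bar; the core's top passes 46 mm below it.
- hood_hinge (a point): Middle of the lid's hinge axis, on the bench 138 mm above the table; the axis runs along the bench's x.
- quadrant_45 (a point): The 45 degree line of the lid-angle quadrant: an aluminium quarter arc, 85 mm radius, 10 mm wide, about the hinge axis, on the -x side of the hood, with a line every 15 degrees (the longest at 45). This point lies on that line, 75 mm to the bench's -x side of the middle, 60 mm above and 60 mm to -y of the hinge axis. A pin on the lid's side points at the line when the lid is at 45 degrees.
- tin_closed: Bystander: moisture tin with its lid on, 68 mm across, 40 mm high; origin under its middle.
- tin_open: Bystander: open moisture tin, 64 mm across, 36 mm high; origin under its middle.

How it is judged:
On the way, in this order (a step that is already met when the one before it is completed fails the run):
1. the carriage is against its end stop with the hood lid still shut (value of joint core_carriage above 0.149 m and value of joint lid_hinge below 0.06 rad), for 0.2 s.
2. the lid is held at 45 degrees by the fingers, the carriage still at its stop (value of joint core_carriage above 0.149 m and value of joint lid_hinge between 0.698 and 0.873 rad and contact force between the fingers and lid above 1 N), for 0.3 s.
At the end, for the whole second after the job is handed in: The carriage is within 5 mm of its end stop; the lid stands still at 45 degrees, 5 degrees either way, carried by the robot's fingers (contact force over 1 N) (all of step 2 and velocity of joint lid_hinge between -0.05 and 0.05 rad/s); the arm keeps its last pose, push and grip.
It fails at once if the lid is lifted before the carriage is at its stop (value of joint core_carriage below 0.14 m and value of joint lid_hinge above 0.15 rad).
It fails at once if a tin is pushed more than 30 mm from its place (distance of any of tin_closed, tin_open from where it was at the start of the episode above 0.03 m).
It also fails if it takes over 45 s, if anything falls off the work surface, if the arm or the gripper's body presses on something with over 40 N, if the wrist force passes 120 N, or if a joint passes its speed limit or range.

ROBOT

A 6-joint arm with a two-finger parallel gripper is mounted at the origin on the work surface; the furniture and walls round the work are solid. World frame = base frame: x ahead of the robot, y to its left, z up, the work surface at z = 0. Lengths are in m, angles in rad, forces in N, time in s.
With the tool pointing down it reaches from about 0.35 to 0.975 m from the base axis. Payload 4.9 kg.
Tool frame: the origin (TCP) lies at the very end of the fingers, on their centre line; the grasp point (between the pads) lies 19 mm behind it; z points along the fingers, y is the line along which they close (so a half turn about z gives the same grasp; the last joint's range is limited). The gripper opens to 85 mm and grips with 20 to 120 N. Pads are 22 mm wide; open, the fingers measure 114 mm over their backs; the gripper's body (76 mm by 85 mm) begins 54 mm behind the grasp point. The pads swing forward as they close: fully open they stand 13 mm farther back than shut.
Start: joints at [1.216, 0.053, 1.613, -0, 1.476, -0.119], TCP at [0.146, 0.608, 0.231] pointing down, gripper open.
Joint ranges: [-3.01, 3.01], [-1.01, 2.22], [0.06, 2.58], [-1.02, 4.17], [0.09, 2.62], [-3.14, 3.14]. Speed limits (rad/s): [2.57, 2.57, 3.14, 3.14, 3.14, 3.14].

INTERFACE

Orientations are given as a rotation vector (axis times angle).
In Python, from station import get_obs, get_image, finish_job gives the robot as it stands. The module is installed in compiled form; this text tells all that it offers.
- The arm moves only by the tool carry_out, never from a script. Its argument "rows" is a list of rows, each a list of 7 numbers: the turn, a rotation vector about the tool's x, y, z as a fraction of full scale, then the shift along the tool's x, y, z as a fraction of full scale, then the closure, from -1 (fully open) to 1 (shut). A call has 1 to 5 rows; each row is the pose to reach, as a shift and turn from the pose commanded when the call began, along the tool's axes at that moment, turning the shorter way round; what a row does not reach only later rows make up. Full scale, the value 1, is 300 mm for a shift and pi rad for a turn. A row lasts 1/10 s, in which the tool goes at most 50 mm and 8.59 degrees, less where a joint would pass 70% of its speed; a pose out of reach is approached as far as the arm can. A call with a number of a shift or a turn outside -1 to 1 is refused whole. A call with a gripper value outside its range is refused whole. The fingers move at their own pace and stop on an object; "force" is the grip in N (left out, the last holds). Time passes only in rows, so rows that repeat a pose let the fingers close. It gives the time, the measured TCP pose, the force, the opening and the grip force at its end, in the units of the state.
- get_obs(): the state, without advancing time (a new reading comes with each control period).
- get_image(name): name is "side" or "top"; returns a dict with "img" (480x640x3 uint8, blue, green, red), "mtx" (3x3 intrinsics, pixels), "D" ([k1, k2, p1, p2, k3] as OpenCV has them; the pictures are not rectified), "R" (3x3) and "t" (3): a world point X has camera coordinates R X + t. Camera axes: x right, y down, z forward; pixel columns grow to the right and rows downward; lengths in m; the calibration is good to about 2 mm. A picture is of the moment at which its call begins. There is no depth.
- finish_job(): hands the job in; it is judged then, once.
The state is a dict: "t": time; "q": joint angles; "dq": joint speeds; "effort": joint torques, N m; "tool_pos": TCP position; "tool_rot": TCP orientation; "contact_force": force on the tool from outside, world axes, zero at the start; "wrist_torque": the same for the moment, N m; "opening": finger opening in m; "grip_force": force on a finger pad.
Only numpy, scipy, OpenCV 4.12 (cv2) and the standard library are available. Lean on these libraries where they do the work, as an engineer would, in place of code of your own. Each camera call takes 0.05 s, during which the arm holds its last target. There are 200 camera calls.

## Working session

There is one attempt and no reset: what is moved stays moved. The work goes in short steps, Python scripts to look and compute and a tool call to move; the robot and the scene stay as the last step left them, time stands still between calls to the robot, and variables do not carry over. Pictures are saved under pics/ and viewed, at most 10 in all, crops included, and the job is handed in when it is done.

Besides the shell and the picture viewer there is one more tool, called by a JSON object that holds its "name" and its "arguments". carry_out: Moves the arm, as the interface text tells. Shift numbers are shares of 300 mm and turn numbers shares of pi rad, none past 1 either way. Its arguments: {"type":"object","properties":{"rows":{"type":"array"},"force":{"type":"number"}},"required":["rows"]}

```bash
mkdir -p pics
python3 - <<'E'
from station import *
import cv2
o=get_obs();print({k:o[k] for k in('t','tool_pos','tool_rot','opening','contact_force')})
for n in('side','top'):
    d=get_image(n);cv2.imwrite(f'pics/{n}0.png',d['img']);print(n,d['mtx'],d['D'],d['R'],d['t'])
E
```

```text
{'t': 0.0, 'tool_pos': array([0.14580519, 0.60711619, 0.23003792]), 'tool_rot': array([-0.36954452, -3.11931522,  0.00316813]), 'opening': 0.08525205359361207, 'contact_force': array([-0.49521639, -0.82599898, -0.77070186])}
side [[522.85281715   0.         317.80048848]
 [  0.         522.85281715 236.50014484]
 [  0.           0.           1.        ]] [-0.1140951  0.         0.         0.         0.       ] [[ 0.89498096 -0.44606054 -0.00625165]
 [-0.26782392 -0.52605215 -0.80717995]
 [ 0.35676243  0.72408503 -0.59027234]] [-0.34989666  0.23085986  1.18192716]
top [[525.02727644   0.         326.7437075 ]
 [  0.         525.02727644 242.91357876]
 [  0.           0.           1.        ]] [0.01320746 0.         0.         0.         0.        ] [[-0.02189684 -0.99974809  0.00492882]
 [-0.98547312  0.02075318 -0.16855868]
 [ 0.16841393 -0.00854812 -0.9856793 ]] [0.02138062 0.40287411 1.21414308]
```

View pics/side0.png

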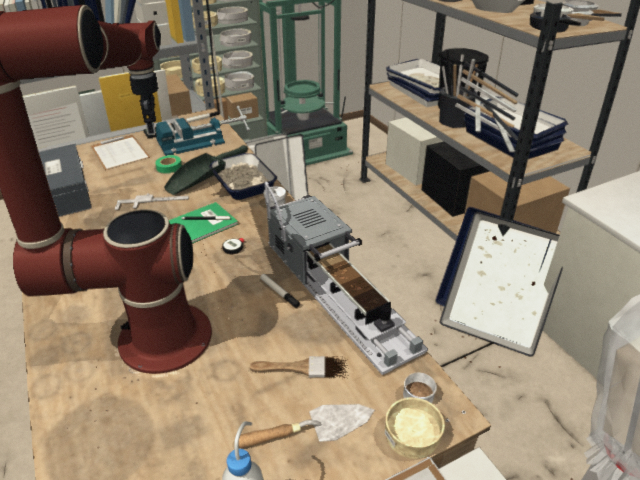

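View pics/top0.png

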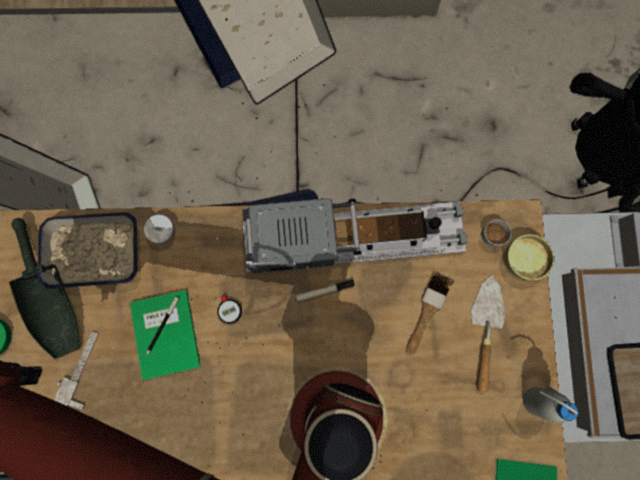

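The side view shows the bench with its hood at about (310,235) and its outer end at (400,350). In the top view the hood is at (290,235), the bar at x≈352, the knob near (432,224) and the tins at (496,233) and (528,257). I'll enlarge both to get exact pixels.

Run:
```python
import cv2
a=cv2.imread('pics/top0.png')[190:280,235:475];b=cv2.imread('pics/side0.png')[180:370,255:435]
cv2.imwrite('pics/tc.png',cv2.resize(a,None,fx=3.33,fy=3.33,interpolation=cv2.INTER_CUBIC))
cv2.imwrite('pics/sc.png',cv2.resize(b,None,fx=3,fy=3,interpolation=cv2.INTER_CUBIC))
```

```text
(no output)
```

View pics/tc.png

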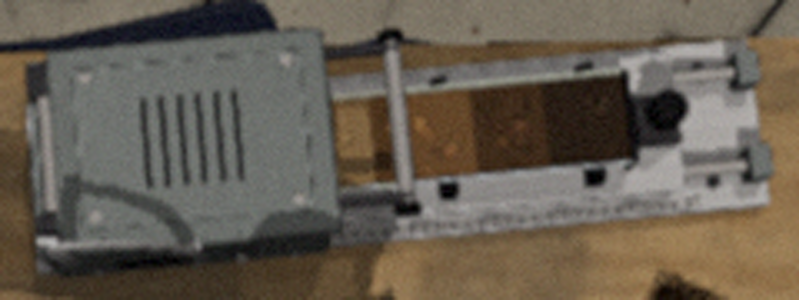

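View pics/sc.png

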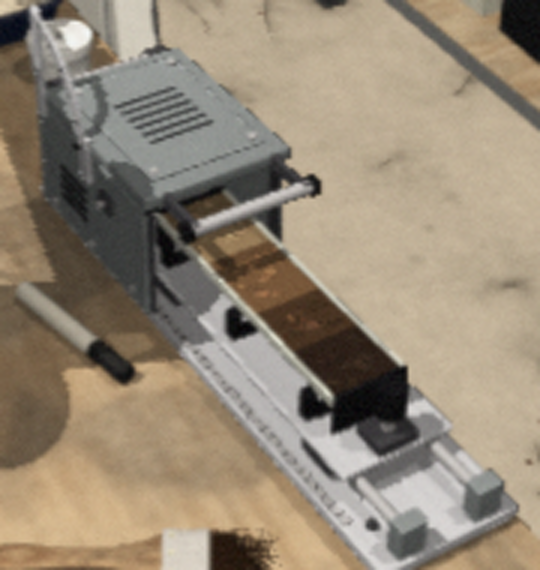

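The crops put the bar's brackets at top-crop (393,35) and (405,207), the knob top at (665,108) and the bed's outer corners at (757,40) and (768,205). In the side crop the bar's ends are at (185,228) and (316,184).

```bash
cat > h.py <<'E'
import numpy as np,cv2
from station import *
from scipy.spatial.transform import Rotation as Ro
def ray(d,p):
    u=cv2.undistortPoints(np.array([[p]],float),d['mtx'],d['D'])[0,0]
    R=np.array(d['R']);return -R.T@d['t'],R.T@np.r_[u,1]
def onz(d,p,z):
    c,r=ray(d,p);return c+r*(z-c[2])/r[2]
def tri(d1,p1,d2,p2):
    c,r=ray(d1,p1);e,s=ray(d2,p2)
    k=np.linalg.lstsq(np.c_[r,-s],e-c,rcond=None)[0];a=c+k[0]*r;b=e+k[1]*s
    return (a+b)/2,np.linalg.norm(a-b)
E
python3 - <<'E'
from h import *
np.set_printoptions(precision=4,suppress=True)
T=get_image('top');S=get_image('side')
t=lambda x,y:(235+x/3.33,190+y/3.33)
s=lambda x,y:(255+x/3,180+y/3)
print('bar far',onz(T,t(393,35),.138),'near',onz(T,t(405,207),.138))
print('tri far',tri(T,t(393,35),S,s(316,184)),'near',tri(T,t(405,207),S,s(187,228)))
print('side bar',onz(S,s(316,184),.138),onz(S,s(187,228),.138))
print('knob',onz(T,t(665,108),.106),'lid front',onz(T,t(322,30),.145),onz(T,t(340,235),.145), 'lid back',onz(T,t(47,53),.145))
print('bed',onz(T,t(757,40),.015),onz(T,t(768,205),.015))
print('tins',onz(T,(496,233),.036),onz(T,(528,257),.04))
o=get_obs();print(Ro.from_rotvec(o['tool_rot']).as_matrix())
E
```

```text
bar far [ 0.4792 -0.0464  0.138 ] near [ 0.3638 -0.0508  0.138 ]
tri far (array([ 0.4794, -0.0467,  0.1427]), np.float64(0.002921820834672147)) near (array([ 0.3641, -0.0508,  0.143 ]), np.float64(0.0023568391486701867))
side bar [ 0.4844 -0.0414  0.138 ] [ 0.3681 -0.0453  0.138 ]
knob [ 0.4327 -0.231   0.106 ] lid front [0.4818 0.0007 0.145 ] [ 0.3453 -0.0078  0.145 ] lid back [0.47   0.1817 0.145 ]
bed [ 0.5011 -0.3215  0.015 ] [ 0.3783 -0.3215  0.015 ]
tins [ 0.4184 -0.3909  0.036 ] [ 0.3586 -0.4604  0.04  ]
[[-0.9723  0.2336 -0.0004]
 [ 0.2336  0.9723 -0.0012]
 [ 0.0002 -0.0013 -1.    ]]
```

{"name": "carry_out", "arguments": {"rows": [[0, 0, -0.0944, -0.683, -0.419, -0.1, 1], [0, 0, -0.0944, -0.683, -0.419, -0.1, 1], [0, 0, -0.0944, -0.683, -0.419, -0.1, 1], [0, 0, -0.0944, -0.683, -0.419, -0.1, 1], [0, 0, -0.0944, -0.683, -0.419, -0.1, 1]]}}

```text
t: 0.7
tool_pos: [0.317, 0.4359, 0.2615]
tool_rot: [-0.095, 3.14, 0.0]
contact_force: [-0.7, 1.5, -0.2]
opening: 0.0122
grip_force: 0.0
```

{"name": "carry_out", "arguments": {"rows": [[0, 0, 0, -0.347, -0.776, 0, 1], [0, 0, 0, -0.347, -0.776, 0, 1], [0, 0, 0, -0.347, -0.776, 0, 1], [0, 0, 0, -0.347, -0.776, 0, 1], [0, 0, 0, -0.347, -0.776, 0, 1]]}}

```text
t: 1.2
tool_pos: [0.432, 0.2141, 0.2613]
tool_rot: [-0.096, 3.14, 0.0]
contact_force: [0.1, 0.8, -0.1]
opening: -0.0003
grip_force: 0.0
```

{"name": "carry_out", "arguments": {"rows": [[0, 0, 0, 0.04, -0.83, 0, 1], [0, 0, 0, 0.04, -0.83, 0, 1], [0, 0, 0, 0.04, -0.83, 0, 1], [0, 0, 0, 0.04, -0.83, 0, 1], [0, 0, 0, 0.04, -0.83, 0, 1]]}}

```text
t: 1.7
tool_pos: [0.4342, -0.0352, 0.2614]
tool_rot: [-0.095, 3.139, -0.0]
contact_force: [0.6, -0.7, -0.1]
opening: -0.0001
grip_force: 0.0
```

{"name": "carry_out", "arguments": {"rows": [[0, 0, 0, 0.046, -0.815, 0, 1], [0, 0, 0, 0.046, -0.815, 0, 1], [0, 0, 0, 0.046, -0.815, 0, 1], [0, 0, 0, 0.046, -0.815, 0, 1], [0, 0, 0, 0.046, -0.815, 0, 1]]}}

```text
t: 2.2
tool_pos: [0.4352, -0.2805, 0.2612]
tool_rot: [-0.094, 3.14, -0.0]
contact_force: [0.6, 0.3, 0.0]
opening: -0.0001
grip_force: 0.0
```

{"name": "carry_out", "arguments": {"rows": [[0, 0, 0, 0, 0, 0.16, 1], [0, 0, 0, 0, 0, 0.32, 1], [0, 0, 0, 0, 0, 0.48, 1], [0, 0, 0, 0, 0, 0.59, 1], [0, 0, 0, 0, 0, 0.59, 1]]}}

```text
t: 2.7
tool_pos: [0.432, -0.275, 0.0781]
tool_rot: [0.095, -3.131, -0.013]
contact_force: [-0.6, 0.2, -0.7]
opening: -0.0002
grip_force: 0.0
```

Run:
```python
from h import *
o=get_obs();print(o['tool_pos'],o['contact_force'])
a=get_image('top')['img'][190:280,290:510];b=get_image('side')['img'][180:400,255:475]
a=cv2.resize(a,(660,270));b=cv2.resize(b,None,fx=1.5,fy=1.5);
c=np.zeros((600,660,3),np.uint8);c[:270]=a;c[270:600,:330]=b;cv2.imwrite('pics/p5.png',c)
```

```text
[ 0.43200757 -0.27502411  0.07812836] [-0.60610767  0.23579893 -0.6651416 ]
```

View pics/p5.png

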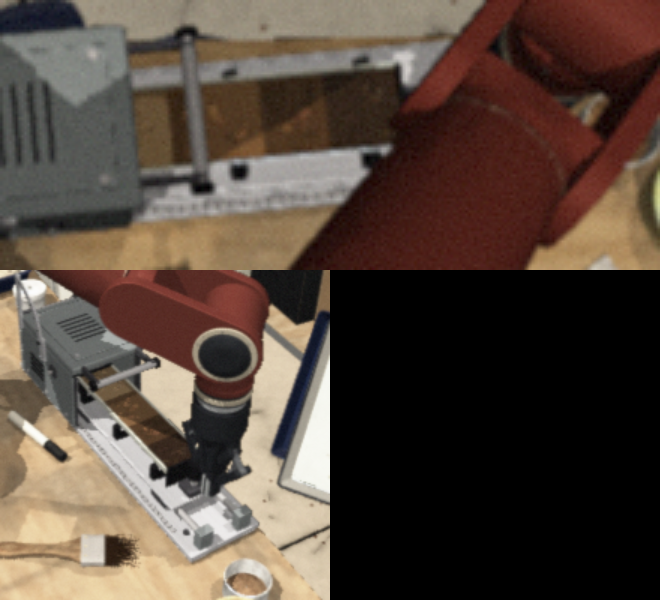

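The fingers are down just behind the knob, clear of the end blocks. The pose sits a few mm off what I commanded, so I'll check the joints.

Run:
```python
from h import *
o=get_obs();print(o['q'],o['tool_pos'],o['tool_rot'],o['contact_force'])
```

```text
[-7.12087642e-01 -6.59069733e-02  1.98735543e+00 -4.00775076e-05
  1.22078090e+00 -2.34365842e+00] [ 0.4357973  -0.27816038  0.08459081] [ 9.54561538e-02 -3.13964726e+00 -6.32527157e-04] [-0.03622225 -0.83443384  0.08465994]
```

{"name": "carry_out", "arguments": {"rows": [[0, 0, 0, 0, 0.05, 0, 1], [0, 0, 0, 0, 0.1, 0, 1], [0, 0, 0, 0, 0.15, 0, 1], [0, 0, 0, 0, 0.2, 0, 1], [0, 0, 0, 0, 0.25, 0, 1]]}}

```text
t: 3.3
tool_pos: [0.4317, -0.2021, 0.0853]
tool_rot: [-0.096, 3.138, -0.002]
contact_force: [0.7, -2.4, 1.0]
opening: -0.0001
grip_force: 1.1
```

{"name": "carry_out", "arguments": {"rows": [[0, 0, 0, 0, 0.05, 0, 1], [0, 0, 0, 0, 0.1, 0, 1], [0, 0, 0, 0, 0.13, 0, 1], [0, 0, 0, 0, 0.16, 0, 1], [0, 0, 0, 0, 0.16, 0, 1]]}}

```text
t: 3.8
tool_pos: [0.4278, -0.1539, 0.0837]
tool_rot: [0.097, -3.139, -0.003]
contact_force: [-0.2, -0.4, -0.7]
opening: -0.0001
grip_force: 0.0
```

{"name": "carry_out", "arguments": {"rows": [[0, 0, 0, 0, 0.02, 0, 1], [0, 0, 0, 0, 0.04, 0, 1], [0, 0, 0, 0, 0.06, 0, 1], [0, 0, 0, 0, 0.08, 0, 1], [0, 0, 0, 0, 0.1, 0, 1]]}}

```text
t: 4.3
tool_pos: [0.4281, -0.1516, 0.0854]
tool_rot: [-0.101, 3.133, -0.106]
contact_force: [7.9, -118.5, -45.9]
opening: 0.0001
grip_force: 56.7
```

It has hit a hard stop, so I'll back off at once.

{"name": "carry_out", "arguments": {"rows": [[0, 0, 0, 0, -0.1, 0, 1], [0, 0, 0, 0, -0.1, 0, 1], [0, 0, 0, 0, -0.1, 0, 1]]}}

```text
t: 4.6
tool_pos: [0.428, -0.1558, 0.0839]
tool_rot: [0.092, -3.139, -0.002]
contact_force: [0.3, -0.2, 0.1]
opening: -0.0002
grip_force: 0.0
```

Run:
```python
from h import *
o=get_obs();print(o['t'],o['tool_pos'],o['contact_force'])
a=get_image('top')['img'][190:280,235:475];b=get_image('side')['img'][180:370,255:435]
a=cv2.resize(a,(660,248));b=cv2.resize(b,None,fx=1.84,fy=1.84)
c=np.zeros((600,660,3),np.uint8);c[:248]=a;c[248:248+b.shape[0],:b.shape[1]]=b;cv2.imwrite('pics/p6.png',c)
```

```text
4.6 [ 0.42795321 -0.15575729  0.08386442] [ 0.33154898 -0.235607    0.06719137]
```

View pics/p6.png

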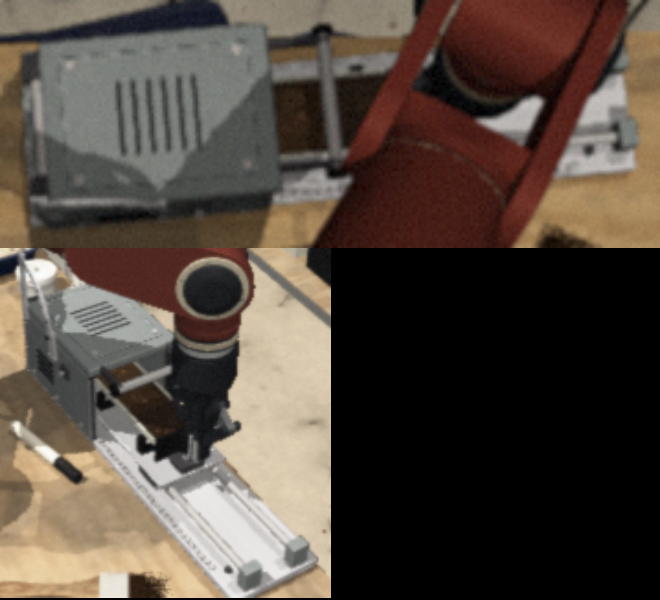

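The carriage looks all the way in. The lid is shut and its bar is untouched, at about (325,95) in the top crop. I'll re-seat it gently and measure.

{"name": "carry_out", "arguments": {"rows": [[0, 0, 0, 0, 0.006, 0, 1], [0, 0, 0, 0, 0.01, 0, 1], [0, 0, 0, 0, 0.01, 0, 1]]}}

```text
t: 5.0
tool_pos: [0.4281, -0.1529, 0.0842]
tool_rot: [0.098, -3.14, 0.006]
contact_force: [0.3, -7.0, -3.5]
opening: 0.0003
grip_force: 3.3
```

{"name": "carry_out", "arguments": {"rows": [[0, 0, 0, 0, -0.06, 0, 1], [0, 0, 0, 0, -0.08, -0.1, 1], [0, 0, 0, 0, -0.08, -0.26, 0.15], [0, 0, 0, 0, -0.08, -0.42, 0.15], [0, 0, 0, 0, -0.08, -0.5, 0.15]]}}

```text
t: 5.5
tool_pos: [0.4312, -0.1762, 0.2395]
tool_rot: [-0.097, 3.134, -0.005]
contact_force: [0.3, 0.1, 0.2]
opening: 0.0361
grip_force: 0.0
```

Run:
```python
from h import *
o=get_obs();p=o['tool_pos'];d=np.array([.4215,-.0495])-p[:2]
print(o['t'],p,o['opening'],'tool xy shift',(-.998*d[0]-.061*d[1])/.3,(-.061*d[0]+.998*d[1])/.3,'z',(p[2]-.117)/.3)
```

```text
5.5 [ 0.4311749  -0.17621163  0.23946883] 0.03614025239330065 tool xy shift 0.006420470124985674 0.4234945879496565 z 0.4082294213563873
```

{"name": "carry_out", "arguments": {"rows": [[0, 0, 0, 0.005, 0.15, 0, 0.13], [0, 0, 0, 0.005, 0.3, 0, 0.13], [0, 0, 0, 0.005, 0.422, 0, 0.13], [0, 0, 0, 0.005, 0.422, 0, 0.13], [0, 0, 0, 0.005, 0.422, 0, 0.13]]}}

```text
t: 6.0
tool_pos: [0.4203, -0.0489, 0.2343]
tool_rot: [-0.1, 3.14, -0.0]
contact_force: [-1.3, -1.9, -0.9]
opening: 0.0371
grip_force: 0.0
```

Run:
```python
from h import *
o=get_obs();p=o['tool_pos']
print(o['t'],p,o['opening'],'z',(p[2]-.117)/.3)
b=get_image('side')['img'][150:330,240:420]
cv2.imwrite('pics/p7.png',cv2.resize(b,None,fx=3.3,fy=3.3,interpolation=cv2.INTER_CUBIC))
```

```text
6.0 [ 0.42031033 -0.04890101  0.23432062] 0.03712207411859716 z 0.3910687499045703
```

View pics/p7.png

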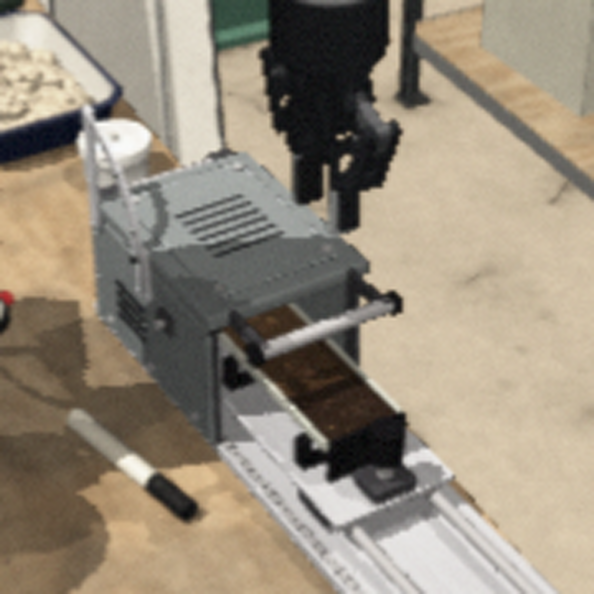

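The fingers are above the bar, open 37 mm, and straddle it in y. The lid is shut and the carriage is in. I'll descend now.

{"name": "carry_out", "arguments": {"rows": [[0, 0, 0, 0, 0, 0.1, 0.13], [0, 0, 0, 0, 0, 0.2, 0.13], [0, 0, 0, 0, 0, 0.28, 0.13], [0, 0, 0, 0, 0, 0.35, 0.13], [0, 0, 0, 0, 0, 0.39, 0.13]]}}

```text
t: 6.55
tool_pos: [0.4193, -0.0507, 0.1151]
tool_rot: [0.092, -3.137, -0.002]
contact_force: [0.4, 0.0, -0.2]
opening: 0.0374
grip_force: 0.0
```

{"name": "carry_out", "arguments": {"rows": [[0, 0, 0, 0, 0, 0, 0.3], [0, 0, 0, 0, 0, 0, 0.5], [0, 0, 0, 0, 0, 0, 0.7], [0, 0, 0, 0, 0, 0, 0.85], [0, 0, 0, 0, 0, 0, 1]], "force": 30}}

```text
t: 7.05
tool_pos: [0.4209, -0.0473, 0.1185]
tool_rot: [-0.096, 3.139, 0.011]
contact_force: [-1.1, 12.2, 0.0]
opening: 0.0109
grip_force: 29.2
```

The bar is gripped: opening 11 mm, grip 29 N. Next is the 230 mm arc, 15 degrees per call.

{"name": "carry_out", "arguments": {"rows": [[0, 0, 0, 0, 0.008, -0.04, 1], [0, 0, 0, 0, 0.011, -0.08, 1], [0, 0, 0, 0, 0.017, -0.12, 1], [0, 0, 0, 0, 0.024, -0.159, 1], [0, 0, 0, 0, 0.033, -0.198, 1]]}}

```text
t: 7.55
tool_pos: [0.4203, -0.0399, 0.1781]
tool_rot: [-0.095, 3.138, 0.0]
contact_force: [3.6, 3.5, -5.2]
opening: 0.0108
grip_force: 29.2
```

{"name": "carry_out", "arguments": {"rows": [[0, 0, 0, 0, 0.011, -0.038, 1], [0, 0, 0, 0, 0.025, -0.076, 1], [0, 0, 0, 0, 0.04, -0.113, 1], [0, 0, 0, 0, 0.057, -0.15, 1], [0, 0, 0, 0, 0.077, -0.185, 1]]}}

```text
t: 8.05
tool_pos: [0.4187, -0.0179, 0.2338]
tool_rot: [-0.094, 3.139, -0.005]
contact_force: [3.7, -4.5, -0.7]
opening: 0.0111
grip_force: 29.3
```

{"name": "carry_out", "arguments": {"rows": [[0, 0, 0, 0, 0.021, -0.034, 1], [0, 0, 0, 0, 0.044, -0.067, 1], [0, 0, 0, 0, 0.068, -0.099, 1], [0, 0, 0, 0, 0.094, -0.13, 1], [0, 0, 0, 0, 0.122, -0.159, 1]]}}

```text
t: 8.55
tool_pos: [0.4161, 0.0174, 0.2828]
tool_rot: [-0.092, 3.14, -0.011]
contact_force: [-0.6, -9.8, 5.6]
opening: 0.0109
grip_force: 29.4
```

{"name": "carry_out", "arguments": {"rows": [[0, 0, 0, 0, 0, 0, 1], [0, 0, 0, 0, 0, 0, 1], [0, 0, 0, 0, 0, 0, 1], [0, 0, 0, 0, 0, 0, 1], [0, 0, 0, 0, 0, 0, 1]]}}

```text
t: 9.05
tool_pos: [0.4162, 0.0172, 0.2826]
tool_rot: [-0.093, 3.139, -0.01]
contact_force: [-0.9, -9.2, 4.9]
opening: 0.0104
grip_force: 30.3
```

Run:
```python
from h import *
o=get_obs();print(o['t'],o['tool_pos'],o['contact_force'],o['opening'],o['grip_force'],np.abs(o['dq']).max())
print('angle',np.degrees(np.arcsin((o['tool_pos'][2]+.019-.138)/.23)))
b=get_image('side')['img'][130:330,230:430]
cv2.imwrite('pics/p8.png',cv2.resize(b,None,fx=3,fy=3,interpolation=cv2.INTER_CUBIC))
```

```text
9.05 [0.41615514 0.01722945 0.28264141] [-0.91210606 -9.1849667   4.89007711] 0.01043017566494129 30.29757857322693 0.0016732034833634637
angle 45.35581723529348
```

View pics/p8.png

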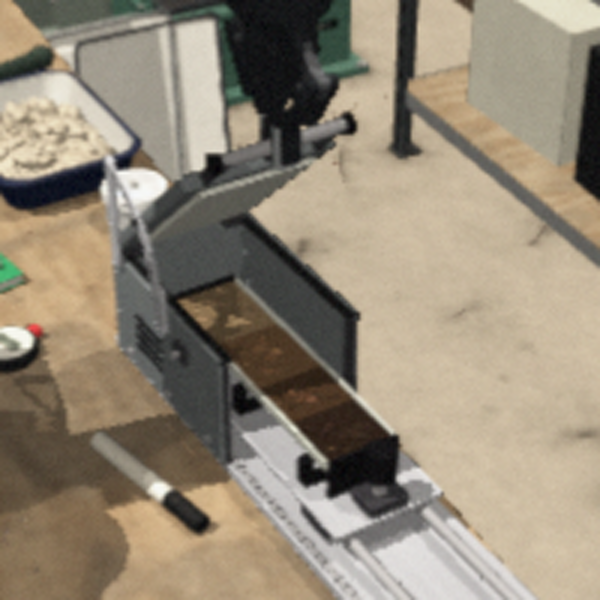

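The lid is up with the bar in the fingers, at about (280,144) in the crop, and the core is still in. One last pixel check of the angle before handing in.

Run:
```python
from h import *
d=get_image('side')
for a in (0,40,43,45,47,50):
    r=np.radians(a);s=.23*(1-np.cos(r))
    X=np.array([.4215-.061*s,-.0468+.998*s,.138+.23*np.sin(r)])
    p=cv2.projectPoints(X[None],cv2.Rodrigues(np.array(d['R']))[0],np.array(d['t']),d['mtx'],d['D'])[0].ravel()
    print(a,p)
print('seen 0: 338.7 248.7; now 323.3 178')
```

```text
0 [338.13917817 249.9017754 ]
40 [326.53941704 184.82766891]
43 [324.72721902 179.78086655]
45 [323.46149819 176.46307847]
47 [322.15259028 173.18996984]
50 [320.11393739 168.37734324]
seen 0: 338.7 248.7; now 323.3 178
```

The image gives 44 to 45 degrees, which agrees with the arm's own reading.

```bash
python3 -c "
from station import *
print(finish_job())"
```

```text
the job is handed in; nothing more can be done
None
```

The job is handed in: the carriage is against its end stop and the gripper is holding the lid still at about 45 degrees; the one risk is a brief wrist-force reading of 118.5 N (limit 120 N) when the carriage hit the stop, and the peak between readings is unknown.

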